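# Call the packer and point out the bottle that has no cap

## Task

One of the six white bottles in the cardboard tray was left without its cap. Press the larger of the two round buttons on the grey call box fully down and let it up again, to call the packer; then point straight down at the open mouth of that bottle with the fingertips about 2 to 3 cm above it, and finish still pointing there, having held it for at least two seconds. Come down over that bottle only, and leave all else alone: the bottles, their tray, the loose cap, the tape and the carton are not to be touched or moved, and the small button is not to be pressed.

Things in the scene. Friction and masses are not known exactly. Their poses are not given: they have to be found in the camera images.
- mouth (a point): the centre of the open mouth of the bottle with no cap, at the rim of its bare neck, 82 mm above that bottle's underside (86 mm above the bench); z up. The hole is 28 mm across, the neck 34 mm. The fingertips stand about 19 mm past the tool point (which lies between the finger pads): tips 20 to 30 mm above the mouth means tool point 39 to 49 mm above it
- open_bottle: the white bottle with no cap: 56 mm across, shoulder 56 mm up, then a narrower bare neck, 82 mm tall; loose, 0.08 to 0.17 kg. Origin: centre of its underside, z up
- bottle_a: a capped white bottle like the others: 56 mm across, 85 mm tall with its ribbed screw cap (42 mm across, 18 mm high). Loose, 0.12 kg. Origin: centre of its underside, z up. Leave it alone
- bottle_b: a capped white bottle like the others: 56 mm across, 85 mm tall with its ribbed screw cap (42 mm across, 18 mm high). Loose, 0.12 kg. Origin: centre of its underside, z up. Leave it alone
- bottle_c: a capped white bottle like the others: 56 mm across, 85 mm tall with its ribbed screw cap (42 mm across, 18 mm high). Loose, 0.12 kg. Origin: centre of its underside, z up. Leave it alone
- bottle_d: a capped white bottle like the others: 56 mm across, 85 mm tall with its ribbed screw cap (42 mm across, 18 mm high). Loose, 0.12 kg. Origin: centre of its underside, z up. Leave it alone
- bottle_low: a white bottle closed with a low flat snap cap (47 mm across, 7 mm thick): 56 mm across, 82 mm tall; loose, 0.12 kg. Its cap is on: leave it alone. Origin: centre of its underside, z up
- tray: open cardboard tray 184 (x) by 270 (y) by 30 mm, walls and floor 4 mm thick, fixed to the bench, holding the six bottles in two rows of three, 85 mm from centre to centre, in any order. Origin: centre of its underside
- call_box: grey steel box 100 (x) by 170 (y) by 30 mm, fixed to the bench, with two round grey buttons on top: the large one 38 mm to +y of its centre (its own frame), the small one 42 mm to -y. Origin: centre of its underside
- call_top (a point): the centre of the top of the large button (40 mm across, in a black collar 56 mm across); 48 mm above the bench when up; it faces up and goes down with the button
- call (a joint): travel of the large button in m: 0 up, 0.006 fully down; a spring returns it. It starts to move at 1.5 N and is fully down at 5 N
- small_top (a point): the centre of the top of the small button (20 mm across, collar 36 mm across), 48 mm above the bench. Leave it alone
- small (a joint): travel of the small button in m: 0 up, 0.006 fully down; same spring. It must not be pressed
- spare_cap: a loose ribbed white screw cap, 42 mm across, 18 mm high, 12 g, lying on the bench. Leave it alone. Origin: centre of its underside
- tape_roll: a roll of yellow packing tape lying flat, 96 mm across, 45 mm high, loose. Leave it alone. Origin: centre of its underside
- carton: a small orange carton 45 by 75 by 35 mm, loose on the bench. Leave it alone. Origin: centre of its underside

How it is judged:
On the way, in this order (a step that is already met when the one before it is completed fails the run):
1. the large button is pressed down (at least 4.5 of its 6 mm) (value of joint call above 0.0045 m), for 0.05 s.
2. the large button is up again (value of joint call below 0.0015 m), for 0.05 s.
3. the tool points down at the open mouth and stays there for 2 s: tool point within 18 mm of its axis, 22 to 65 mm above it (horizontal distance between the grasp point and mouth below 0.018 m and z of the grasp point in the frame of mouth between 0.022 and 0.065 m and angle between the grasp point's own z axis and vertical above 2.6 rad), for 2 s.
At the end, for the whole second after the job is handed in: The tool still points down at the open mouth (tool point within 18 mm of its axis, 22 to 65 mm above it, tool within 30 degrees of straight down), both buttons are up, all bottles stand upright, and no bottle, cap, tape roll or carton has moved by more than 10 mm (all of step 3 and value of joint each of call, small below 0.0015 m and angle between each of open_bottle, bottle_a, bottle_b, bottle_c, bottle_d, bottle_low's own z axis and vertical below 0.1 rad and distance of each of open_bottle, bottle_a, bottle_b, bottle_c, bottle_d, bottle_low, spare_cap, tape_roll, carton from where it was at the start of the episode below 0.01 m); the robot touches nothing.
It fails at once if the robot touches a bottle, the loose cap, the tape roll, the carton, or the tray (contact force between any of the fingers, the arm and open_bottle above 0.3 N or contact force between any of the fingers, the arm and bottle_a above 0.3 N or contact force between any of the fingers, the arm and bottle_b above 0.3 N or contact force between any of the fingers, the arm and bottle_c above 0.3 N or contact force between any of the fingers, the arm and bottle_d above 0.3 N or contact force between any of the fingers, the arm and bottle_low above 0.3 N or contact force between any of the fingers, the arm and spare_cap above 0.3 N or contact force between any of the fingers, the arm and tape_roll above 0.3 N or contact force between any of the fingers, the arm and carton above 0.3 N or contact force between any of the fingers, the arm and tray above 0.3 N).
It fails at once if a bottle, the loose cap, the tape roll or the carton is moved by more than 10 mm (distance of any of open_bottle, bottle_a, bottle_b, bottle_c, bottle_d, bottle_low, spare_cap, tape_roll, carton from where it was at the start of the episode above 0.01 m).
It fails at once if the small button is pressed (value of joint small above 0.002 m).
It fails at once if the tool comes down over another bottle (tool point within 18 mm of its axis and less than 65 mm above the 82 mm level of the open bottle's rim) ((horizontal distance between the grasp point and bottle_a below 0.018 m and z of the grasp point in the frame of bottle_a below 0.147 m) or (horizontal distance between the grasp point and bottle_b below 0.018 m and z of the grasp point in the frame of bottle_b below 0.147 m) or (horizontal distance between the grasp point and bottle_c below 0.018 m and z of the grasp point in the frame of bottle_c below 0.147 m) or (horizontal distance between the grasp point and bottle_d below 0.018 m and z of the grasp point in the frame of bottle_d below 0.147 m) or (horizontal distance between the grasp point and bottle_low below 0.018 m and z of the grasp point in the frame of bottle_low below 0.147 m)).
It also fails if it takes over 42 s, if anything falls off the work surface, if the arm or the gripper's body presses on something with over 40 N, if the wrist force passes 120 N, or if a joint passes its speed limit or range.

## Robot

A 7-joint arm with a two-finger parallel gripper is mounted at the origin on the work surface. World frame = base frame: x ahead of the robot, y to its left, z up, the work surface at z = 0. Lengths are in m, angles in rad, forces in N, time in s.
With the tool pointing down it reaches from about 0.35 to 0.9 m from the base axis. Payload 8.1 kg.
Tool frame: the origin (TCP) lies between the finger pads, 19 mm behind the fingertips; this is the grasp point; z points along the fingers, y is the line along which they close (so a half turn about z gives the same grasp; the last joint's range is limited). The gripper opens to 85 mm and grips with 20 to 120 N. Pads are 22 mm wide; open, the fingers measure 114 mm over their backs; the gripper's body (76 mm by 85 mm) begins 54 mm behind the grasp point. The pads swing forward as they close: fully open they stand 13 mm farther back than shut.
Start: joints at [-1.383, 0.434, 0.025, 1.573, -0.012, 1.134, -0.075], TCP at [0.179, 0.599, 0.25] pointing down, gripper open.
Joint ranges: [-2.62, 2.62], [-0.44, 2.09], [-1.27, 1.32], [0.08, 2.57], [-1.32, 4.46], [0.12, 2], [-2.74, 2.74]. Speed limits (rad/s): [2.22, 2.22, 3.01, 3.01, 3.14, 3.14, 3.14].

## Interface

Orientations are given as a rotation vector (axis times angle).
In Python, from plant import env, vision gives the robot as it stands. The module is installed in compiled form; this text tells all that it offers.
- The arm moves only by the shell command python3 -m creep 'ROWS' [FORCE]. ROWS is text: rows parted by semicolons, each of 7 numbers parted by spaces: the opening, from 0 (shut) to 1 (fully open), then the shift along the tool's x, y, z normalised to -1 to 1, where 1 is 30 mm, then the turn, a rotation vector about the tool's x, y, z normalised to -1 to 1, where 1 is 6 degrees. A call has 1 to 20 rows; each row shifts and turns the commanded pose from where the row before left it, along the tool's axes as they then stand; what a row does not reach is not made up. A row lasts 1/12 s, in which the tool goes at most 41.7 mm and 7.16 degrees, less where a joint would pass 70% of its speed; a pose out of reach is approached as far as the arm can. A call with a number of a shift or a turn outside -1 to 1 is refused whole. A call with a gripper value outside its range is refused whole. The fingers move at their own pace and stop on an object; FORCE is the grip in N (left out, the last holds). Time passes only in rows, so rows that do not move let the fingers close. It gives the time, the measured TCP pose, the force, the opening and the grip force at its end, in the units of the state.
- env.observe(): the state, without advancing time (a new reading comes with each control period).
- vision.get_image(name): name is "side" or "top"; returns the picture (400x640x3 uint8, blue, green, red); there is no depth.
- vision.calibration(name): a dict with "K" (3x3 intrinsics, pixels), "rvec" (rotation vector, rad) and "tvec" (3), from world to camera coordinates, as OpenCV has them. Camera axes: x right, y down, z forward; pixel columns grow to the right and rows downward; lengths in m; the calibration is good to about 2 mm. A picture is of the moment at which its call begins. calibration takes no time and is no camera call.
- env.close_job(): hands the job in; it is judged then, once.
The state is a dict: "t": time; "joint_pos": joint angles; "qd": joint speeds; "tau": joint torques, N m; "eef_pos": TCP position; "orientation": TCP orientation; "wrist_force": force on the tool from outside, world axes, zero at the start; "moment": the same for the moment, N m; "gripper_width": opening from 0.0 (shut) to 1.0 (fully open); "grip_force": force on a finger pad.
Only numpy, scipy, OpenCV 4.12 (cv2) and the standard library are available. Lean on these libraries where they do the work, as an engineer would, in place of code of your own. Each camera call takes 0.05 s, during which the arm holds its last target. There are 200 camera calls.

## Working session

There is one attempt and no reset: what is moved stays moved. The work goes in short steps, Python scripts to look and compute and a shell command to move; the robot and the scene stay as the last step left them, time stands still between calls to the robot, and variables do not carry over. Pictures are saved under pics/ and viewed, at most 10 in all, crops included, and the job is handed in when it is done.

```bash
mkdir -p pics
python3 - <<'E'
from plant import env, vision
import cv2,numpy as np
for n in("top","side"):
    cv2.imwrite(f"pics/{n}1.png",vision.get_image(n)); c=vision.calibration(n)
    R=cv2.Rodrigues(np.array(c["rvec"]))[0]; print(n,np.round(c["K"],1).tolist(),(-R.T@np.ravel(c["tvec"])).round(3),R.round(2).tolist())
o=env.observe(); print(o["t"],o["eef_pos"],o["orientation"],cv2.Rodrigues(np.array(o["orientation"]))[0].round(3))
E
```

```text
top [[401.9, 0.0, 313.0], [0.0, 401.9, 202.2], [0.0, 0.0, 1.0]] [0.488 0.068 1.245] [[0.03, -1.0, 0.01], [-1.0, -0.03, -0.08], [0.08, -0.01, -1.0]]
side [[401.4, 0.0, 315.1], [0.0, 401.4, 208.4], [0.0, 0.0, 1.0]] [ 0.212 -0.519  0.85 ] [[0.85, -0.53, 0.01], [-0.4, -0.66, -0.64], [0.34, 0.54, -0.77]]
0.1 [0.17911639 0.59833388 0.24928542] [-4.55239772e-01 -3.10835026e+00  2.26767103e-03] [[-0.958  0.287 -0.   ]
 [ 0.287  0.958 -0.001]
 [-0.    -0.001 -1.   ]]
```

View pics/top1.png

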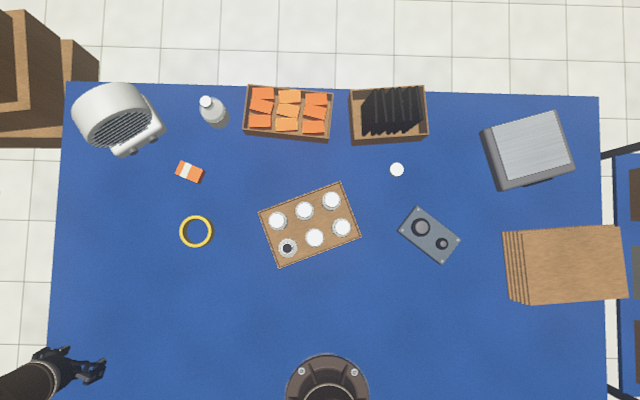

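View pics/side1.png

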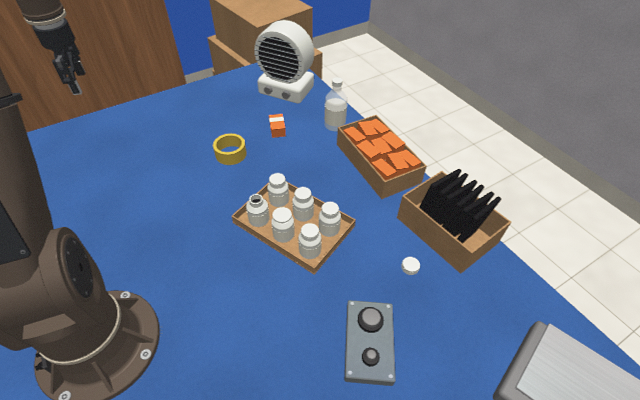

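The top view shows the tray with the open bottle at about (288,248) and the large button at (421,228). In the side view they are at (256,198) and (370,318). I'll refine both next.

```bash
cat > h.py <<'E'
from plant import env, vision
import cv2,numpy as np
def ray(n,u,v,z):
    c=vision.calibration(n);R=cv2.Rodrigues(np.array(c["rvec"],float))[0];C=-R.T@np.ravel(c["tvec"])
    d=R.T@np.linalg.inv(c["K"])@[u,v,1.]; return (C+d*(z-C[2])/d[2])[:2].round(4)
def plan(p):  # shift in tool axes (mm) to p
    o=env.observe();R=cv2.Rodrigues(np.array(o["orientation"]))[0]; return (R.T@(np.array(p)-o["eef_pos"])*1000).round(1)
E
python3 - <<'E'
from h import *
t=cv2.imread("pics/top1.png");s=cv2.imread("pics/side1.png")
def cr(im,u,v): return cv2.resize(im[v-20:v+20,u-20:u+20],(400,300) if 0 else (300,300),interpolation=cv2.INTER_CUBIC)
cv2.imwrite("pics/crops.png",np.vstack([np.hstack([cr(t,288,248),cr(t,421,228)]),np.hstack([cr(s,256,198),cr(s,370,318)])]))
# dark disc of the mouth, in both views; neck ring in top
for n,im,(u,v) in(("top",t,(288,248)),("side",s,(256,200))):
    g=cv2.cvtColor(im,cv2.COLOR_BGR2GRAY)[v-14:v+14,u-14:u+14]
    for th in(70,100):
        k,l,st,ce=cv2.connectedComponentsWithStats((g<th).astype(np.uint8))
        for i in range(1,k):
            if 8<st[i,4]<200: p=ce[i]+[u-14,v-14];print(n,th,st[i,4],p.round(1),ray(n,*p,.086))
for n,p in(("top",(421,228)),("side",(370,318))): print("btn",n,ray(n,*p,.048))
# white caps at 0.089, top view
for im,n in((t,"top"),):
    m=(im.min(2)>200).astype(np.uint8)
    k,l,st,ce=cv2.connectedComponentsWithStats(m[160:300,160:420])
    for i in range(1,k):
        if st[i,4]>40: print("cap",st[i,4],(ce[i]+[160,160]).round(1),ray(n,*(ce[i]+[160,160]),.089))
E
```

```text
top 100 55 [286.7 247.7] [0.4452 0.1298]
side 70 15 [255.9 200.1] [0.4391 0.1214]
side 100 36 [263.5 190.7] [0.4701 0.1402]
side 100 10 [248.2 196.1] [0.4286 0.1437]
side 100 24 [255.5 200.3] [0.4382 0.1213]
side 100 25 [243.6 209. ] [0.4003 0.1108]
btn top [ 0.5127 -0.2665]
btn side [ 0.5095 -0.2706]
cap 89 [185.  170.1] [0.6608 0.4304]
cap 138 [396.5 168.9] [ 0.6815 -0.1824]
cap 191 [331.1 199. ] [0.5886 0.0058]
cap 191 [303.8 209.4] [0.5564 0.0838]
cap 189 [276.2 219.7] [0.5245 0.1621]
cap 201 [341.6 226.4] [ 0.5104 -0.0262]
cap 232 [314.2 237.1] [0.4777 0.0516]
cap 87 [285.3 244.1] [0.4554 0.1337]
```

View pics/crops.png

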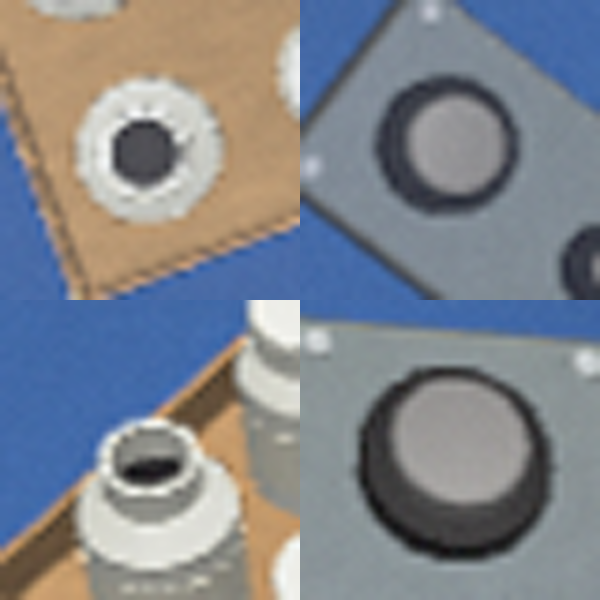

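```bash
python3 -c "
from h import *
for a in(('top',421.3,226.9,.048),('side',370.9,316,.048),('top',286.8,247.8,.086),('side',255.7,197.5,.086)):print(ray(*a))"
python3 -m creep '0 -.3 -.4 0 0 0 0;0 -.6 -.8 0 0 0 0;0 -.6 -.8 0 0 0 0;0 -.6 -.8 0 0 0 0;0 -.6 -.8 0 0 0 0;0 -.6 -.8 0 0 0 0;0 -.6 -.8 0 0 0 0;0 -.6 -.8 0 0 0 0;0 -.6 -.8 0 0 0 0;0 -.6 -.8 0 0 0 0;0 -.6 -.8 0 0 0 0;0 -.6 -.8 0 0 0 0;0 -.6 -.8 0 0 0 0;0 -.6 -.8 0 0 0 0;0 -.6 -.8 0 0 0 0;0 -.6 -.8 0 0 0 0;0 -.6 -.8 0 0 0 0;0 -.6 -.8 0 0 0 0;0 -.3 -.4 0 0 0 0;0 0 0 0 0 0 0'
python3 -c "
from h import *
print(plan([.515,-.269,.25]),env.observe()['joint_pos'])"
```

```text
[ 0.516  -0.2674]
[ 0.5139 -0.268 ]
[0.445  0.1294]
[0.4427 0.1295]
t: 1.77
eef_pos: [0.3663, 0.0888, 0.25]
orientation: [0.463, 3.107, -0.001]
wrist_force: [-0.5, 0.3, -0.1]
gripper_width: -0.003
grip_force: 0.0
[-2.466e+02 -2.989e+02  2.000e-01] [-7.51403425e-01  2.27217802e-03  3.78728253e-01  2.14370657e+00
 -4.14915100e-04  9.95866676e-01  9.02467222e-01]
```

```bash
python3 -m creep '0 -.3 -.36 0 0 0 0;0 -.6 -.73 0 0 0 0;0 -.6 -.73 0 0 0 0;0 -.6 -.73 0 0 0 0;0 -.6 -.73 0 0 0 0;0 -.6 -.73 0 0 0 0;0 -.6 -.73 0 0 0 0;0 -.6 -.73 0 0 0 0;0 -.6 -.73 0 0 0 0;0 -.6 -.73 0 0 0 0;0 -.6 -.73 0 0 0 0;0 -.6 -.73 0 0 0 0;0 -.6 -.73 0 0 0 0;0 -.6 -.73 0 0 0 0;0 -.12 -.11 0 0 0 0;0 0 0 0 0 0 0;0 0 0 0 0 0 0'
python3 -c "
from h import *
print(plan([.515,-.268,.067]),env.observe()['joint_pos'])"
```

```text
t: 3.18
eef_pos: [0.5162, -0.2639, 0.2493]
orientation: [-0.455, -3.107, -0.001]
wrist_force: [-0.0, -0.6, 0.5]
gripper_width: -0.002
grip_force: 0.0
[ -0.3  -4.4 182.3] [-0.08619092  0.4047867   0.65631684  1.72477808 -0.27240021  1.10642414
  1.93484993]
```

```bash
python3 -m creep '0 0 -.14 .3 0 0 0;0 0 0 .6 0 0 0;0 0 0 .6 0 0 0;0 0 0 .6 0 0 0;0 0 0 .6 0 0 0;0 0 0 .6 0 0 0;0 0 0 .6 0 0 0;0 0 0 .6 0 0 0;0 0 0 .6 0 0 0;0 0 0 .4 0 0 0;0 0 0 .2 0 0 0;0 0 0 0 0 0 0;0 0 0 0 0 0 0;0 0 0 0 0 0 0'
python3 -c "
from h import *
print(plan([.515,-.268,.067]))
cv2.imwrite('pics/s2.png',vision.get_image('side')[230:400,270:470].repeat(3,0).repeat(3,1))"
```

```text
t: 4.35
eef_pos: [0.5156, -0.2692, 0.0799]
orientation: [0.455, 3.107, -0.0]
wrist_force: [0.9, 0.9, -0.4]
gripper_width: 0.001
grip_force: 0.0
[ 0.9  1.  12.9]
```

View pics/s2.png

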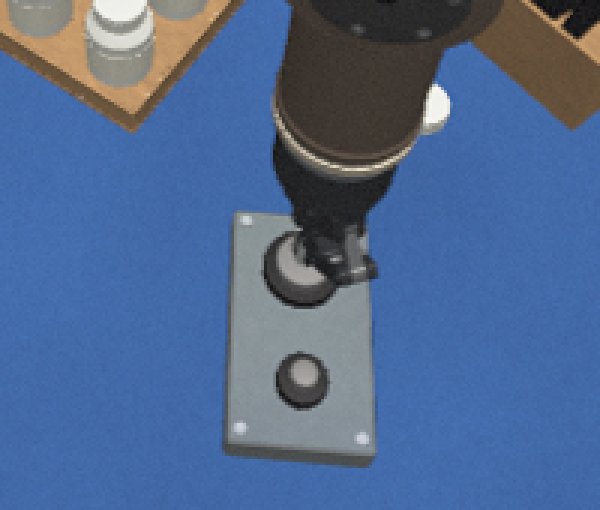

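The closed fingers stand just above the large button (crop about 310,260), clear of the small one (302,378). Next I'll press in small steps.

```bash
python3 -m creep '0 0 0 .2 0 0 0;0 0 0 .15 0 0 0;0 0 0 .1 0 0 0;0 0 0 .1 0 0 0;0 0 0 0 0 0 0;0 0 0 0 0 0 0;0 0 0 0 0 0 0'
```

```text
t: 4.98
eef_pos: [0.5157, -0.2694, 0.0645]
orientation: [0.455, 3.106, 0.001]
wrist_force: [-4.9, 4.2, 27.4]
gripper_width: -0.0
grip_force: 13.4
```

```bash
python3 -c "
from h import *
print(env.observe()['wrist_force'],env.observe()['moment'])
a=vision.get_image('side')[290:350,335:405];b=vision.get_image('top')[198:258,386:456];
r=lambda i:cv2.resize(i,(399,342),interpolation=cv2.INTER_CUBIC)
cv2.imwrite('pics/p3.png',np.hstack([r(a),r(b)]))"
```

```text
[-4.88628604  4.17283183 27.35930365] [0.98325494 1.12360651 0.0644151 ]
```

View pics/p3.png

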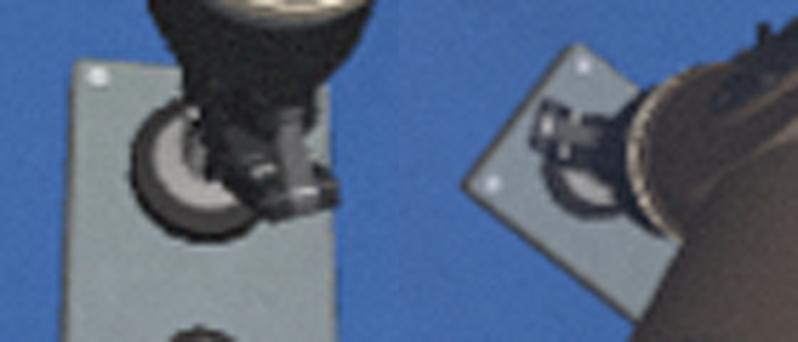

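Force is 27 N and the disc looks sunk in its collar. I'll check this by reading the force as I lift.

```bash
for i in 1; do python3 -m creep '0 0 0 -.06 0 0 0;0 0 0 0 0 0 0;0 0 0 0 0 0 0'; python3 -m creep '0 0 0 -.06 0 0 0;0 0 0 0 0 0 0;0 0 0 0 0 0 0';python3 -m creep '0 0 0 -.06 0 0 0;0 0 0 0 0 0 0;0 0 0 0 0 0 0';python3 -m creep '0 0 0 -.06 0 0 0;0 0 0 0 0 0 0;0 0 0 0 0 0 0';python3 -m creep '0 0 0 -.06 0 0 0;0 0 0 0 0 0 0;0 0 0 0 0 0 0'; done | grep -E 'eef|wrist'
```

```text
eef_pos: [0.5157, -0.2692, 0.0648]
wrist_force: [0.7, 0.9, 8.6]
eef_pos: [0.5156, -0.2692, 0.0663]
wrist_force: [2.0, -1.1, 3.6]
eef_pos: [0.5152, -0.2691, 0.0679]
wrist_force: [2.5, -1.1, 2.3]
eef_pos: [0.5148, -0.2689, 0.0696]
wrist_force: [1.9, 0.1, 1.2]
eef_pos: [0.5145, -0.2687, 0.0712]
wrist_force: [-0.3, -0.6, -0.1]
```

The force falls from about 5 N to 1.2 N over 6 mm, so the button was fully down and has come back up. Next I'll lift and go over to the open bottle.

```bash
python3 -m creep '0 0 0 -.3 0 0 0;0 0 0 -.6 0 0 0;0 0 0 -.6 0 0 0;0 0 0 -.6 0 0 0;0 0 0 -.6 0 0 0;0 0 0 -.6 0 0 0;0 0 0 -.6 0 0 0;0 0 0 -.6 0 0 0;0 0 0 -.6 0 0 0;0 0 0 -.6 0 0 0;0 0 0 -.3 0 0 0;0 0 0 0 0 0 0;0 0 0 0 0 0 0'
python3 -c "
from h import *
print(plan([.444,.1295,.24]),env.observe()['joint_pos'])"
```

```text
t: 7.42
eef_pos: [0.5149, -0.2689, 0.2514]
orientation: [0.455, 3.108, 0.0]
wrist_force: [-0.8, 0.4, -0.9]
gripper_width: 0.001
grip_force: 0.0
[182.2 361.3  11.5] [-0.08104326  0.40482329  0.66216312  1.72075989 -0.27408595  1.11009265
  1.94503188]
```

```bash
python3 -m creep '0 .16 .32 0 0 0 0;0 .33 .66 0 0 0 0;0 .33 .66 0 0 0 0;0 .33 .66 0 0 0 0;0 .33 .66 0 0 0 0;0 .33 .66 0 0 0 0;0 .33 .66 0 0 0 0;0 .33 .66 0 0 0 0;0 .33 .66 0 0 0 0;0 .33 .66 0 0 0 0;0 .33 .66 0 0 0 0;0 .33 .66 0 0 0 0;0 .33 .66 0 0 0 0;0 .33 .66 0 0 0 0;0 .33 .66 0 0 0 0;0 .33 .66 0 0 0 0;0 .33 .66 0 0 0 0;0 .33 .66 0 0 0 0;0 .3 .5 0 0 0 0;0 0 0 0 0 0 0'
python3 -m creep '0 0 0 0 0 0 0;0 0 0 0 0 0 0'
python3 -c "
from h import *
print(plan([.444,.1295,.132]),env.observe()['joint_pos'])
a=vision.get_image('side')[160:280,200:360];b=vision.get_image('top')[170:290,230:390]
r=lambda i:cv2.resize(i,(400,300),interpolation=cv2.INTER_CUBIC)
cv2.imwrite('pics/p4.png',np.hstack([r(a),r(b)]))"
```

```text
t: 9.08
eef_pos: [0.442, 0.1333, 0.2502]
orientation: [-0.446, -3.107, 0.0]
wrist_force: [0.0, -0.1, 0.3]
gripper_width: -0.001
grip_force: 0.0
t: 9.25
eef_pos: [0.4436, 0.1287, 0.2509]
orientation: [-0.455, -3.107, 0.002]
wrist_force: [-0.4, -0.6, 0.6]
gripper_width: -0.003
grip_force: 0.0
[ -0.3   1.  118.9] [-0.83206643  0.16691098  0.50619004  1.98135016 -0.09424759  1.01732388
  0.99796722]
```

View pics/p4.png

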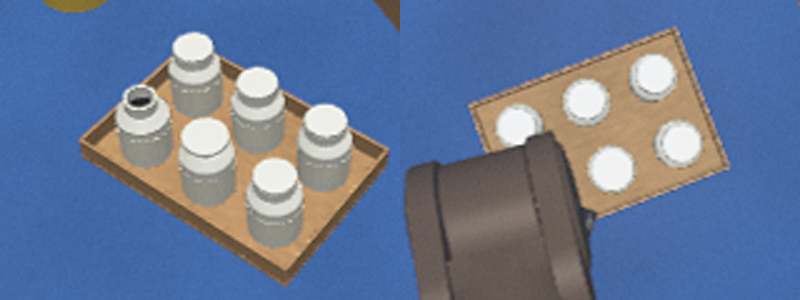

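The scene is undisturbed, with the open mouth in the left crop at (140,98) and the arm above it in the right crop. I'll descend and hold.

```bash
python3 -m creep '0 0 .03 .25 0 0 0;0 0 0 .4 0 0 0;0 0 0 .4 0 0 0;0 0 0 .4 0 0 0;0 0 0 .4 0 0 0;0 0 0 .4 0 0 0;0 0 0 .4 0 0 0;0 0 0 .4 0 0 0;0 0 0 .4 0 0 0;0 0 0 .3 0 0 0;0 0 0 .2 0 0 0;0 0 0 0 0 0 0;0 0 0 0 0 0 0;0 0 0 0 0 0 0'
python3 -c "
from h import *
print(plan([.444,.1295,.132]))
a=vision.get_image('side')[140:260,180:340]
cv2.imwrite('pics/p5.png',cv2.resize(a,(640,480),interpolation=cv2.INTER_CUBIC))"
```

```text
t: 10.52
eef_pos: [0.4448, 0.1301, 0.1334]
orientation: [0.456, 3.108, 0.001]
wrist_force: [0.1, 0.6, -0.7]
gripper_width: 0.0
grip_force: 0.0
[ 0.6 -0.8  1.4]
```

View pics/p5.png

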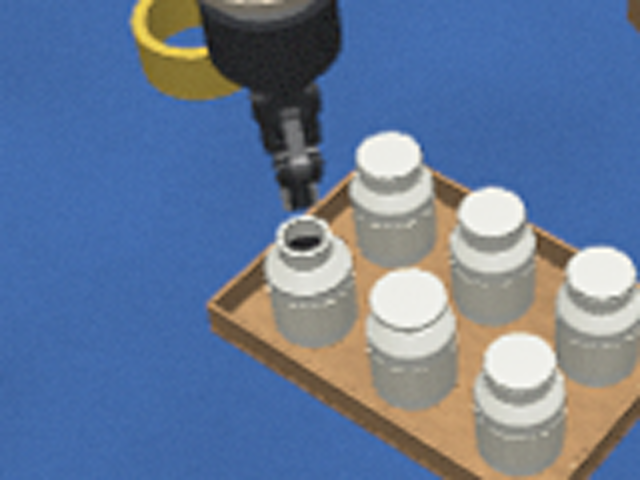

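The fingertips (300,205) are straight above the open mouth (303,235) with clear space between them. I'll hold here for over 2 s.

```bash
python3 -m creep '0 0 0 0 0 0 0;0 0 0 0 0 0 0;0 0 0 0 0 0 0;0 0 0 0 0 0 0;0 0 0 0 0 0 0;0 0 0 0 0 0 0;0 0 0 0 0 0 0;0 0 0 0 0 0 0;0 0 0 0 0 0 0;0 0 0 0 0 0 0;0 0 0 0 0 0 0;0 0 0 0 0 0 0;0 0 0 0 0 0 0;0 0 0 0 0 0 0;0 0 0 0 0 0 0;0 0 0 0 0 0 0;0 0 0 0 0 0 0;0 0 0 0 0 0 0;0 0 0 0 0 0 0;0 0 0 0 0 0 0' >/dev/null
python3 -m creep '0 0 0 0 0 0 0;0 0 0 0 0 0 0;0 0 0 0 0 0 0;0 0 0 0 0 0 0;0 0 0 0 0 0 0;0 0 0 0 0 0 0;0 0 0 0 0 0 0;0 0 0 0 0 0 0;0 0 0 0 0 0 0;0 0 0 0 0 0 0;0 0 0 0 0 0 0;0 0 0 0 0 0 0;0 0 0 0 0 0 0;0 0 0 0 0 0 0;0 0 0 0 0 0 0'
python3 -c "
from plant import env
print(env.close_job())"
```

```text
t: 13.48
eef_pos: [0.4445, 0.1301, 0.133]
orientation: [0.455, 3.108, 0.0]
wrist_force: [1.1, 0.1, -0.2]
gripper_width: -0.002
grip_force: 0.0
the job is handed in; nothing more can be done
None
```

I pressed the large button fully down and let it up, then held the tool pointing down about 25 mm above the open bottle's mouth for about 3 s, touching nothing but that button as far as the forces and pictures show, and handed the job in at 13.5 s; the hand-in gave no verdict.

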